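# Nest a buckle blank in the engraver's jig and clamp it

## Task

Load the engraver: with light fingertip pressure slide the round buckle blank flat across the jig plate, without lifting it, until you feel it drop fully into the round nest. Then press the clamp's red lever gently all the way down so that the rubber foot holds the blank in its nest. Be gentle with the polished blank, and do not shift the brush, hex key, bottle, tin, pliers or tray.

Things in the scene. Friction and masses are not known exactly. Their poses are not given: they have to be found in the camera images.
- engraver: Desktop engraver: white base 340 x 480 mm, grey bed 70 mm above the bench. Origin: on the bench, under the bed's middle; y along the bed, z up. A silver jig plate 160 x 265 x 10 mm, top at z = 80 mm, lies around (0, -15) mm with a round nest in its +y half. Bridge with engraving head parked over y = -255 to -172 mm, up to z = 235 mm; 12 mm rails along x = +-140 mm.
- nest_mark (a point): Where the nest's centre would be, at the height of the jig plate's top, had the plate been bolted on exactly; axes as the engraver's. The plate was set by hand: the real centre is up to 10 mm off along x and up to 8 mm along y, not known beforehand. The nest is a round pocket 93 mm across and 3 mm deep with a flat floor; the blank tips in by 1 to 1.5 mm first.
- blank: Brass buckle blank under a clear film, a disc 90 mm across, 5 mm thick, 0.16 to 0.29 kg, loose and flat on the jig plate, 110 to 147 mm from the nest. Origin: centre of its underside. It slides easily on the plate (friction about 0.2). Home in the nest it lies 3 mm lower, face 2 mm above the plate, 1.5 to 3 mm of play. More than 35 N marks it: touch down at 10 mm/s or less.
- clamp_lever (a joint): Lever of the toggle clamp, rad: 0 = open as found (lever raised 69 degrees), 1.25 = shut against its stop (lever about level, pointing to the engraver's +y). It stays where it is left; moving it takes 1 to 3 N at the grip. As it goes down, the clamp's arm swings from upright down to -y onto the blank, fast at first, slowly near the end, where it locks over centre (at 1.20).
- lever_pivot (a point): Pivot of the clamp lever, 110 mm above the bench; the lever turns about the engraver's x axis through it, in the engraver's y-z plane. The steel bracket around it is 58 mm long and the raised arm stands just to its -y side, up to about 200 mm above the bench.
- clamp_grip (a point): Point on the centre line of the lever's red grip, 100 mm from the pivot. The grip is a round bar 17 mm thick; the centre of its round end lies 112 mm from the pivot. It is pressed down from above along an arc about the pivot, from about 205 mm above the bench (open) to about 115 mm (shut).
- clamp_foot: Black rubber foot 17 mm across on the clamp arm's spindle; origin: centre of its pressing face. Shut, it comes down 20 mm to the +y side of nest_mark (engraver's axes). It is sprung (5 N per mm) and presses a nested blank with about 3 to 5 N; on a blank that is not home it would press with about 10 N, which is too much.
- chip_brush: Small brush with a round wooden handle, 130 mm long, lying on the bed along the far (+x) side of the jig plate. Leave alone.
- hex_key: Hex key with a red handle, 105 mm long, lying on the bed along the near (-x) side of the jig plate. Leave alone.
- dressing: Black bottle of leather dressing, 54 mm across, 150 mm high. Leave alone.
- polish_tin: Dark round tin, 72 mm across, 24 mm high. Leave alone.
- pliers: Pliers with teal handles, 170 mm long, on the bench on the robot's left. Leave alone.
- buckle_tray: Wooden tray, 140 x 180 x 35 mm, with square buckles in it, on the robot's left. Leave alone.
Not all that is in view belongs to the job. Of the things like the blank, leave any that is green; of the rest the larger one is meant.

How it is judged:
On the way, in this order (a step that is already met when the one before it is completed fails the run):
1. the blank lies flat and fully down in the nest (at least 2 mm below the plate's top) while the clamp is still open (lever under 0.3 rad) (z of blank in the frame of engraver below 0.078 m and angle between blank's own z axis and vertical below 0.012 rad and horizontal distance between blank and nest_mark below 0.018 m and value of joint clamp_lever below 0.3 rad), for 0.2 s.
2. the clamp's lever is down (over 1.12 rad) and its foot presses on the nested blank with over 1.5 N (z of blank in the frame of engraver below 0.078 m and angle between blank's own z axis and vertical below 0.012 rad and horizontal distance between blank and nest_mark below 0.018 m and value of joint clamp_lever above 1.12 rad and contact force between clamp_foot and blank above 1.5 N), for 0.2 s.
At the end, for the whole second after the job is handed in: The blank rests flat in the nest (underside at least 2 mm below the plate's top, tilt under 0.012 rad, within 18 mm of the nest mark), the clamp lever is down (over 1.12 rad) and the rubber foot presses on the blank with more than 1.5 N (all of step 2 and linear speed of blank below 0.01 m/s); the robot touches nothing.
It fails at once if the blank is pressed or pushed by the robot with more than 35 N (contact force between any of the fingers, the arm and blank above 35 N).
It fails at once if the blank is lifted or tipped off the plate (more than 8 mm up or over 0.15 rad) (z of blank in the frame of engraver above 0.088 m or angle between blank's own z axis and vertical above 0.15 rad).
It fails at once if the clamp is slammed or forced onto the blank (foot presses with more than 9 N) (contact force between clamp_foot and blank above 9 N).
It fails at once if another object on the bench or the machine is shifted by more than 15 mm (distance of any of chip_brush, hex_key, dressing, polish_tin, pliers, buckle_tray from where it was at the start of the episode above 0.015 m).
It also fails if it takes over 72 s, if anything falls off the work surface, if the arm or the gripper's body presses on something with over 40 N, if the wrist force passes 120 N, or if a joint passes its speed limit or range.

## Robot

A 6-joint arm with a two-finger parallel gripper is mounted at the origin on the work surface. World frame = base frame: x ahead of the robot, y to its left, z up, the work surface at z = 0. Lengths are in m, angles in rad, forces in N, time in s.
With the tool pointing down it reaches from about 0.3 to 0.875 m from the base axis. Payload 6.4 kg.
Tool frame: the origin (TCP) lies between the finger pads; the fingertips stand 19 mm ahead of it and the grasp point (between the pads) is the TCP (ctrl.tips_ahead is the z of the fingertips in the tool frame, in m); z points along the fingers, y is the line along which they close (so a half turn about z gives the same grasp; the last joint's range is limited). The gripper opens to 85 mm and grips with 20 to 120 N. Pads are 22 mm wide; open, the fingers measure 114 mm over their backs; the gripper's body (76 mm by 85 mm) begins 54 mm behind the grasp point. The pads swing forward as they close: fully open they stand 13 mm farther back than shut.
Start: joints at [-1.35, 0.181, 1.607, -0, 1.354, -0.206], TCP at [0.238, -0.523, 0.25] pointing down, gripper open.
Joint ranges: [-2.99, 2.99], [-0.89, 2.07], [0.3, 2.58], [-1.14, 4.28], [0, 2.63], [-3.12, 3.12]. Speed limits (rad/s): [2.57, 2.57, 3.01, 3.14, 3.14, 3.14].

## Interface

Orientations are given as a unit quaternion [w, x, y, z].
In Python, from bench import readout, vision, ctrl gives the robot as it stands.
- The arm moves only by the tool play_rows, never from a script. Its arguments are lists of equal length, an entry for each row: "xyz": the shift along the tool's x, y, z in mm, a list of three; "rot": the turn, a rotation vector about the tool's x, y, z in rad, a list of three; "grip": the opening, from 0 (shut) to 1 (fully open). In form: {"xyz": [[x, y, z], ...], "rot": [[rx, ry, rz], ...], "grip": [grip, ...]}. A call has exactly 10 rows; each row is the pose to reach, as a shift and turn from the pose commanded when the call began, along the tool's axes at that moment; what a row does not reach only later rows make up. A row lasts 1/8 s, in which the tool goes at most 62.5 mm and 10.7 degrees, less where a joint would pass 70% of its speed; a pose out of reach is approached as far as the arm can. A call with a gripper value outside its range is refused whole. The fingers move at their own pace and stop on an object; the grip force is fixed at half the most. Time passes only in rows, so rows that repeat a pose let the fingers close, or fill a call up. It gives the time, the measured TCP pose, the force, the opening and the grip force at its end, in the units of the state.
- readout.get_obs(): the state, without advancing time (a new reading comes with each control period).
- vision.camera(name): name is "side" or "top"; returns a dict with "color" (400x640x3 uint8, red, green, blue), "depth" (400x640 float32, m along the optical axis (not along the pixel's ray), 0 where there is no reading), "camera_matrix" (3x3 intrinsics, pixels), "extrinsics" (4x4, takes a point from camera to world coordinates). Camera axes: x right, y down, z forward; pixel columns grow to the right and rows downward; lengths in m; the calibration is good to about 2 mm. A picture is of the moment at which its call begins.
- ctrl.hand_in(): hands the job in; it is judged then, once.
The state is a dict: "time_s": time; "q": joint angles; "dq": joint speeds; "joint_efforts": joint torques, N m; "eef_pos": TCP position; "eef_rot": TCP orientation; "wrist_force": force on the tool from outside, world axes, zero at the start; "torque": the same for the moment, N m; "opening": opening from 0.0 (shut) to 1.0 (fully open); "grasp_force": force on a finger pad.
Only numpy, scipy, OpenCV 4.12 (cv2) and the standard library are available. Lean on these libraries where they do the work, as an engineer would, in place of code of your own. Each camera call takes 0.05 s, during which the arm holds its last target. There are 200 camera calls.

## Working session

There is one attempt and no reset: what is moved stays moved. The work goes in short steps, Python scripts to look and compute and a tool call to move; the robot and the scene stay as the last step left them, time stands still between calls to the robot, and variables do not carry over. Pictures are saved under pics/ and viewed, at most 10 in all, crops included, and the job is handed in when it is done.

Besides the shell and the picture viewer there is one more tool, called by a JSON object that holds its "op" and its "data". play_rows: Moves the arm, as the interface text tells. Its arguments: {"type":"object","properties":{"xyz":{"type":"array","items":{"type":"array","items":{"type":"number"}}},"rot":{"type":"array","items":{"type":"array","items":{"type":"number"}}},"grip":{"type":"array","items":{"type":"number"}}},"required":["xyz","rot","grip"]}

```bash
mkdir -p pics; cat > h.py <<'E'
import numpy as np,cv2
from bench import readout,vision,ctrl
def ray(c,u,v,z):
    K=c["camera_matrix"];T=c["extrinsics"]
    d=T[:3,:3]@np.array([(u-K[0,2])/K[0,0],(v-K[1,2])/K[1,1],1]);o=T[:3,3]
    return o+d*(z-o[2])/d[2]
def pts(c):
    K=c["camera_matrix"];T=c["extrinsics"];D=c["depth"]
    v,u=np.indices(D.shape)
    P=np.stack([(u-K[0,2])/K[0,0]*D,(v-K[1,2])/K[1,1]*D,D],-1)
    return P@T[:3,:3].T+T[:3,3]
def save(n,im): cv2.imwrite("pics/"+n+".png",im[:,:,::-1])
E
python3 - <<'E'
from h import *
for n in("top","side"):
    c=vision.camera(n);save(n+"0",c["color"]);np.savez(n+"0.npz",**c)
    print(n,c["camera_matrix"],c["extrinsics"].round(3))
print(readout.get_obs())
E
```

```text
top [[515.86985165   0.         314.7163759 ]
 [  0.         515.86985165 204.13904297]
 [  0.           0.           1.        ]] [[ 0.009 -0.99   0.141  0.356]
 [-1.    -0.005  0.026 -0.021]
 [-0.025 -0.141 -0.99   1.628]
 [ 0.     0.     0.     1.   ]]
side [[454.86962242   0.         316.11449877]
 [  0.         454.86962242 201.44490479]
 [  0.           0.           1.        ]] [[-0.725 -0.441  0.529 -0.109]
 [-0.688  0.486 -0.538  0.694]
 [-0.02  -0.755 -0.656  1.   ]
 [ 0.     0.     0.     1.   ]]
{'time_s': 0.1, 'q': array([-1.35029863e+00,  1.81475274e-01,  1.60791023e+00, -1.18416665e-05,
        1.35382367e+00, -2.06297648e-01]), 'dq': array([-0.00020065, -0.0006005 , -0.00248924,  0.00024794,  0.00066136,
       -0.00111652]), 'joint_efforts': array([ 1.55768748e-04, -4.45878696e+01, -3.52236342e+01, -3.92687252e-04,
        4.16003153e-03, -7.68800021e-06]), 'eef_pos': array([ 0.23793211, -0.5229398 ,  0.24946836]), 'eef_rot': array([-8.08199200e-04,  9.77316402e-01,  2.11782901e-01, -1.15194561e-05]), 'wrist_force': array([ 0.14564518, -0.00103905, -0.86930094]), 'torque': array([-0.03608064, -0.00616877,  0.05156297]), 'grasp_force': 0.0, 'opening': 0.9962083826165297}
```

View pics/top0.png

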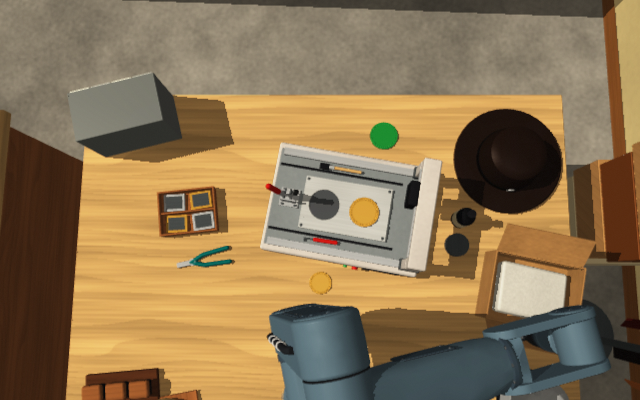

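View pics/side0.png

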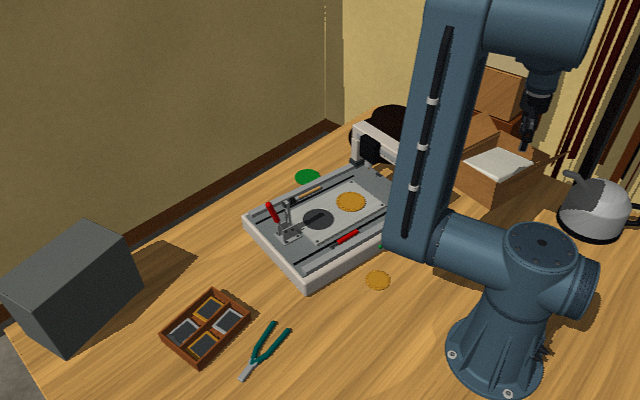

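The top view shows three discs. A brass disc lies on the jig plate at (365,212), a smaller brass disc on the bench at (321,283), and a green one at (384,136). The disc on the plate fits: it isn't green and it's the larger brass one. The dark nest is at (324,204), and the red lever is at (275,189) pointing up-left. I'll confirm with a crop and measure.

```bash
python3 - <<'E'
from h import *
t=dict(np.load("top0.npz"));s=dict(np.load("side0.npz"))
im=t["color"];crop=cv2.resize(im[138:298,255:445],None,fx=4,fy=3.7,interpolation=cv2.INTER_CUBIC)[:600]
crop=cv2.resize(im[138:288,255:445],None,fx=4,fy=4,interpolation=cv2.INTER_CUBIC);save("crop0",crop)
def blobs(c,m,zs,name,amin=15):
    n,l,st,ce=cv2.connectedComponentsWithStats(m.astype(np.uint8))
    P=pts(c)
    for i in range(1,n):
        if st[i,4]>=amin:
            cn=max(cv2.findContours((l==i).astype(np.uint8),0,1)[0],key=len)
            w=[ray(c,*ce[i],z).round(4)[:2].tolist() for z in zs]
            q=np.array([ray(c,*p[0],zs[0])[:2] for p in cn]).astype(np.float32)
            d=cv2.minAreaRect(q*1000)
            print(name,st[i].tolist(),ce[i].round(1),w,"mm size",np.round(d[1],1),"ang",round(d[2],1),"z",np.median(P[l==i][:,2]).round(4))
for c,nm in((t,"top"),(s,"side")):
    h=cv2.cvtColor(c["color"],cv2.COLOR_RGB2HSV).astype(int);H,S,V=h[...,0],h[...,1],h[...,2]
    z=np.abs(pts(c)[...,2]-.083)<.008
    blobs(c,(H>14)&(H<28)&(S>120)&(V>120)&z,[.085],nm+" brass",80)
    if nm=="top":
        b=np.zeros_like(z);b[150:270,255:445]=1
        blobs(c,b&(V<110)&(S<60)&(np.abs(pts(c)[...,2]-.08)<.01),[.077,.08],nm+" dark",80)
        blobs(c,b&(V>195)&(S<30)&(np.abs(pts(c)[...,2]-.08)<.007),[.08],nm+" plate",200)
    blobs(c,((H<6)|(H>174))&(S>170)&(V>90),[.15,.08],nm+" red",20)
    P=pts(c);r=((H<6)|(H>174))&(S>150)&(V>70)&(P[...,2]>.1)&(P[...,0]>.4)&(P[...,2]<.3)
    Q=P[r];print(nm,"lever pts",len(Q)); 
    if len(Q): o=np.argsort(Q[:,2]);print(Q[o][::max(1,len(o)//10)].round(3).tolist())
E
```

```text
top brass [349, 198, 30, 29, 637] [363.7 211.8] [[0.5533, -0.1277]] mm size [84.9 87.3] ang 0.3 z 0.0852
top brass [482, 256, 12, 58, 96] [487.4 285.1] [[0.3387, -0.4885]] mm size [  6.7 169.3] ang 78.7 z 0.0828
top brass [574, 269, 7, 37, 95] [577.3 287.2] [[0.335, -0.7484]] mm size [ 11.3 106. ] ang 80.2 z 0.0838
top dark [299, 163, 38, 12, 148] [320.3 168. ] [[0.689, 0.0042], [0.6883, 0.0042]] mm size [115.2  29.2] ang 80.2 z 0.075
top dark [293, 190, 46, 29, 773] [320.9 203.4] [[0.5793, 0.0015], [0.5788, 0.0014]] mm size [ 85.9 137. ] ang 0.3 z 0.0776
top plate [299, 177, 93, 63, 2596] [346.9 208.2] [[0.5648, -0.0773]] mm size [262.5 156.5] ang 80.7 z 0.0802
top red [266, 184, 14, 10, 65] [272.2 188.2] [[0.6129, 0.1426], [0.625, 0.1504]] mm size [43.5 14.4] ang 63.6 z 0.2072
top red [313, 238, 25, 7, 85] [324.9 240.7] [[0.4611, -0.0116], [0.466, -0.0112]] mm size [69.7 10.9] ang 81.7 z 0.0836
top lever pts 75
[[0.602, 0.123, 0.151], [0.6, 0.124, 0.163], [0.598, 0.129, 0.175], [0.6, 0.128, 0.18], [0.606, 0.13, 0.191], [0.602, 0.135, 0.199], [0.601, 0.14, 0.208], [0.599, 0.141, 0.217], [0.607, 0.141, 0.22], [0.604, 0.152, 0.223], [0.6, 0.149, 0.226]]
side brass [459, 165, 36, 27, 141] [476.8 178.2] [[0.3239, -0.4877]] mm size [ 24.9 154.5] ang 79.1 z 0.0833
side brass [336, 192, 29, 20, 452] [350.  201.3] [[0.5527, -0.1273]] mm size [86.2 88.7] ang 42.1 z 0.0849
side red [266, 202, 12, 21, 80] [270.9 211.4] [[0.641, 0.1114], [0.7028, 0.0634]] mm size [14.4 91. ] ang 62.6 z 0.1967
side red [337, 229, 21, 15, 90] [346.9 235.8] [[0.4225, 0.0415], [0.4663, -0.0122]] mm size [70.3 12.4] ang 82.7 z 0.0828
side lever pts 124
[[0.603, 0.131, 0.147], [0.608, 0.133, 0.156], [0.601, 0.135, 0.166], [0.597, 0.126, 0.173], [0.602, 0.143, 0.182], [0.6, 0.13, 0.189], [0.603, 0.147, 0.198], [0.602, 0.147, 0.206], [0.601, 0.143, 0.215], [0.604, 0.15, 0.221], [0.603, 0.151, 0.225]]
```

View pics/crop0.png

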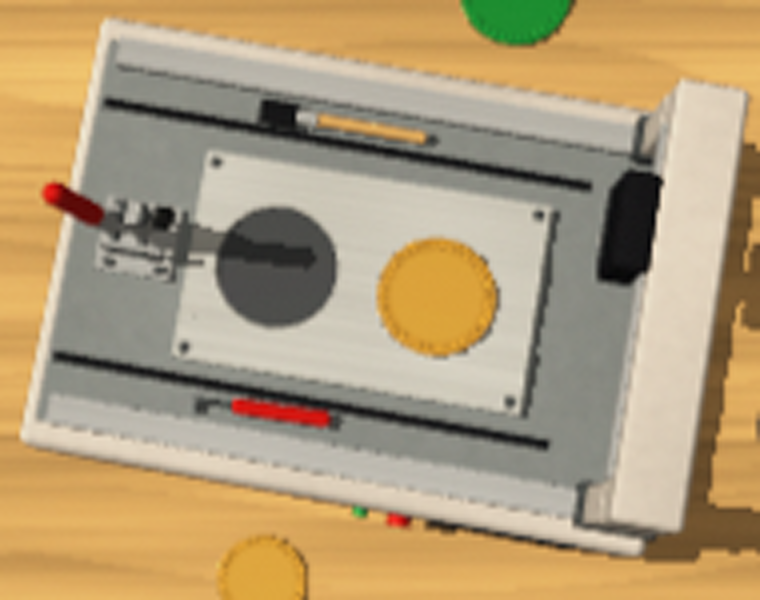

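The crop confirms the blank: the brass disc on the plate at crop (437,297), larger than the loose brass one at crop (263,580). The nest is at crop (276,267). Next: fit the nest, set up the engraver axes, and work out the first move.

```bash
cat >> h.py <<'E'
a=np.deg2rad(80.7);ey=np.array([np.cos(a),np.sin(a)]);ex=np.array([ey[1],-ey[0]])
def eng(p,o): d=np.asarray(p)[:2]-o; return np.array([d@ex,d@ey])*1000
from scipy.spatial.transform import Rotation as Ro
def Rt(o): return Ro.from_quat(np.roll(o["eef_rot"],-1)).as_matrix()
def nest(c,z=.08,guess=(.577,-.008)):
    V=cv2.cvtColor(c["color"],cv2.COLOR_RGB2GRAY).astype(np.uint8)
    m=((V<125)&(np.abs(pts(c)[...,2]-.078)<.012)).astype(np.uint8)
    cn=np.concatenate(cv2.findContours(m,0,1)[0])[:,0]
    q=np.array([ray(c,*p,z)[:2] for p in cn])
    g=np.array(guess)
    for k in range(8):
        d=np.abs(np.linalg.norm(q-g,axis=1)-.0455);s=q[d<(.008 if k<3 else .003)]
        A=np.c_[2*s,np.ones(len(s))];x=np.linalg.lstsq(A,(s**2).sum(1),rcond=None)[0];g=x[:2]
    return g,np.sqrt(x[2]+g@g),len(s)
E
python3 - <<'E'
from h import *
t=dict(np.load("top0.npz"));s=dict(np.load("side0.npz"))
n=nest(t);print("nest top",n);print("nest side",nest(s))
b=np.array([.553,-.1275]);o=b*0+[.5648,-.0773]+.015*ey;print("origin",o,"blank",eng(b,o),"nest",eng(n[0],o))
print("tip of lever",eng((.602,.15),o))
for c in(t,s):
    P=pts(c).reshape(-1,3);e=np.c_[(P[:,:2]-o)@ex,(P[:,:2]-o)@ey]*1000
    k=(abs(e[:,0])<60)&(e[:,1]>90)&(e[:,1]<270)&(P[:,2]>.1)&(P[:,2]<.24)
    Q=np.c_[e[k],P[k,2]*1000];Q=Q[np.argsort(Q[:,2])]
    print(Q[::max(1,len(Q)//22)].round(0).astype(int).tolist())
ob=readout.get_obs();R=Rt(ob)
print(R.round(3),ctrl.tips_ahead)
tgt=np.r_[b-.010*ey,.30];print(tgt,"shift",(R.T@(tgt-ob["eef_pos"])*1000).round(1), "yaw",np.arctan2(R[1,0],R[0,0])-np.arctan2(ex[1],ex[0]))
E
```

```text
nest top (array([ 0.57650392, -0.00657896]), np.float64(0.04458742002936995), 80)
nest side (array([ 0.57574652, -0.00880203]), np.float64(0.044582571188216465), 71)
origin [ 0.56722406 -0.06249716] blank [ -3.53238563 -66.44708205] nest [ 0.12128703 56.6828577 ]
tip of lever [-2.15158865e-02  2.15323966e+02]
[[-12, 147, 102], [-12, 177, 110], [-3, 175, 113], [-11, 186, 115], [2, 179, 117], [17, 181, 120], [1, 181, 123], [10, 152, 132], [-1, 152, 145], [-3, 154, 160], [-4, 162, 171], [1, 194, 180], [-2, 169, 189], [2, 141, 194], [4, 158, 196], [-1, 157, 198], [7, 156, 199], [-3, 165, 200], [-4, 150, 202], [-2, 204, 207], [12, 209, 218], [11, 214, 222], [-2, 214, 226]]
[[17, 179, 100], [-12, 151, 105], [17, 182, 109], [1, 159, 112], [16, 169, 114], [-9, 172, 116], [-2, 153, 118], [6, 168, 121], [0, 181, 129], [0, 187, 141], [-5, 160, 151], [0, 150, 157], [4, 202, 165], [8, 159, 171], [-1, 155, 178], [0, 196, 186], [-1, 161, 189], [-2, 148, 194], [3, 154, 197], [4, 157, 198], [-2, 211, 200], [-1, 213, 211], [3, 218, 222]]
[[ 0.91   0.414 -0.   ]
 [ 0.414 -0.91   0.002]
 [ 0.    -0.002 -1.   ]] 0.019
[ 0.55138396 -0.13736856  0.3       ] shift [ 445.  -221.3  -50. ] yaw 0.5891132726581989
```

{"op": "play_rows", "data": {"xyz": [[0, 0, -50], [45, -22, -50], [105, -52, -50], [160, -80, -50], [220, -110, -50], [275, -137, -50], [330, -164, -50], [390, -194, -50], [425, -211, -50], [445, -221, -50]], "rot": [[0, 0, 0], [0, 0, 0], [0, 0, 0], [0, 0, 0.1], [0, 0, 0.2], [0, 0, 0.3], [0, 0, 0.4], [0, 0, 0.5], [0, 0, 0.589], [0, 0, 0.589]], "grip": [0, 0, 0, 0, 0, 0, 0, 0, 0, 0]}}

```text
time_s: 1.35
eef_pos: [0.5527, -0.1354, 0.2997]
eef_rot: [-0.0, 0.997, -0.08, -0.0]
wrist_force: [-0.4, -0.4, -0.0]
opening: -0.009
grasp_force: 0.0
```

{"op": "play_rows", "data": {"xyz": [[0, 0, 20], [0, 0, 60], [0, 0, 100], [0, 0, 135], [0, 0, 160], [0, 0, 175], [0, 0, 183], [0, 0, 188], [0, 0, 190], [0, 0, 190]], "rot": [[0, 0, 0], [0, 0, 0], [0, 0, 0], [0, 0, 0], [0, 0, 0], [0, 0, 0], [0, 0, 0], [0, 0, 0], [0, 0, 0], [0, 0, 0]], "grip": [0, 0, 0, 0, 0, 0, 0, 0, 0, 0]}}

```text
time_s: 2.6
eef_pos: [0.552, -0.1382, 0.1108]
eef_rot: [0.0, 0.997, -0.081, 0.0]
wrist_force: [-0.7, 0.8, -0.5]
opening: -0.002
grasp_force: 0.0
```

```bash
python3 - <<'E'
from h import *
o=readout.get_obs();print(o["eef_pos"],o["wrist_force"])
s=vision.camera("side");t=vision.camera("top")
save("c1",cv2.resize(np.vstack([s["color"][100:250,260:420],t["color"][150:250,260:420]]),None,fx=2.4,fy=2.4))
E
```

```text
[ 0.55197878 -0.13819508  0.11083657] [-0.67171213  0.79413858 -0.51811881]
```

View pics/c1.png

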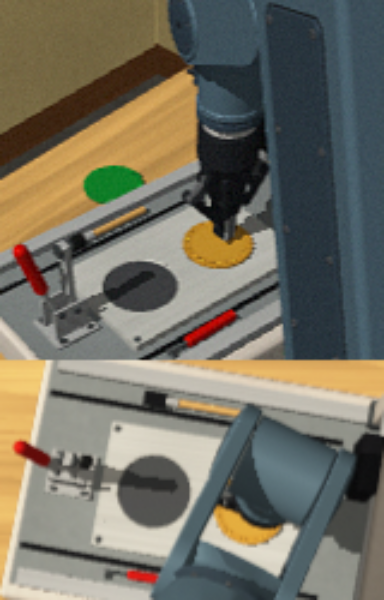

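The shut fingertips hang just above the blank, slightly behind its centre (side crop 225,235). Touching down slowly.

{"op": "play_rows", "data": {"xyz": [[0, 0, 0.6], [0, 0, 1.2], [0, 0, 1.8], [0, 0, 2.4], [0, 0, 3.0], [0, 0, 3.5], [0, 0, 4.0], [0, 0, 4.5], [0, 0, 5.0], [0, 0, 5.0]], "rot": [[0, 0, 0], [0, 0, 0], [0, 0, 0], [0, 0, 0], [0, 0, 0], [0, 0, 0], [0, 0, 0], [0, 0, 0], [0, 0, 0], [0, 0, 0]], "grip": [0, 0, 0, 0, 0, 0, 0, 0, 0, 0]}}

```text
time_s: 3.95
eef_pos: [0.5516, -0.138, 0.1052]
eef_rot: [-0.0, 0.997, -0.081, -0.0]
wrist_force: [-0.5, -0.2, -0.8]
opening: 0.006
grasp_force: 0.0
```

{"op": "play_rows", "data": {"xyz": [[0, 0, 0.2], [0, 0, 0.4], [0, 0, 0.6], [0, 0, 0.8], [0, 0, 1.0], [0, 0, 1.2], [0, 0, 1.4], [0, 0, 1.5], [0, 0, 1.5], [0, 0, 1.5]], "rot": [[0, 0, 0], [0, 0, 0], [0, 0, 0], [0, 0, 0], [0, 0, 0], [0, 0, 0], [0, 0, 0], [0, 0, 0], [0, 0, 0], [0, 0, 0]], "grip": [0, 0, 0, 0, 0, 0, 0, 0, 0, 0]}}

```text
time_s: 5.2
eef_pos: [0.5518, -0.1381, 0.1041]
eef_rot: [0.0, 0.997, -0.081, 0.0]
wrist_force: [-1.8, 1.2, 4.0]
opening: 0.0
grasp_force: 2.3
```

{"op": "play_rows", "data": {"xyz": [[0, 0, 0.3], [0, 0, 0.5], [0, -2, 0.5], [0, -5, 0.5], [0, -9, 0.5], [0.4, -13, 0.5], [0.5, -17, 0.5], [0.6, -19, 0.5], [0.6, -20, 0.5], [0.6, -20, 0.5]], "rot": [[0, 0, 0], [0, 0, 0], [0, 0, 0], [0, 0, 0], [0, 0, 0], [0, 0, 0], [0, 0, 0], [0, 0, 0], [0, 0, 0], [0, 0, 0]], "grip": [0, 0, 0, 0, 0, 0, 0, 0, 0, 0]}}

```text
time_s: 6.45
eef_pos: [0.5564, -0.1189, 0.1041]
eef_rot: [0.001, 0.997, -0.081, 0.001]
wrist_force: [-0.2, -1.0, 5.1]
opening: 0.004
grasp_force: 2.7
```

```bash
cat >> h.py <<'E'
o0=np.array([.56722,-.0625])
def blank():
    c=vision.camera("side");h=cv2.cvtColor(c["color"],cv2.COLOR_RGB2HSV).astype(int);H,S,V=h[...,0],h[...,1],h[...,2]
    P=pts(c);m=((H>14)&(H<28)&(S>100)&(V>70)&(abs(P[...,2]-.083)<.01)&(P[...,0]>.45)).astype(np.uint8)
    n,l,st,ce=cv2.connectedComponentsWithStats(m);i=1+np.argmax(st[1:,4])
    hull=cv2.convexHull(np.concatenate(cv2.findContours((l==i).astype(np.uint8),0,1)[0]))[:,0]
    q=np.array([ray(c,*p,.084)[:2] for p in hull])
    (x,y),r=cv2.minEnclosingCircle((q*1000).astype(np.float32))
    return np.array([x,y])/1000,r,np.median(P[l==i][:,2]),c
E
python3 - <<'E'
from h import *
b,r,z,c=blank();o=readout.get_obs();N=np.array([.5761,-.0077])
print(b,r,z,"to nest eng",eng(N,b),"tip rel blank",eng(o["eef_pos"],b),o["wrist_force"],o["eef_pos"])
E
```

```text
[ 1.65647717 -0.46417612] 939.1487426757812 0.08293923369907574 to nest eng [-1139.94467364   275.88298604] tip rel blank [-1141.46278044   162.92617733] [ 0.07452018 -0.10028073  5.31399195] [ 0.5563476  -0.11892674  0.10407973]
```

```bash
sed -i 's/&(P\[...,0\]>.45))/\&(P[...,0]>.47)\&(P[...,0]<.66)\&(abs(P[...,1])<.22))/' h.py
cat > b.py <<'E'
from h import *
b,r,z,c=blank();o=readout.get_obs();N=np.array([.5761,-.0077])
print(b.round(4),r,z,"to nest eng",eng(N,b).round(1),"tip rel blank",eng(o["eef_pos"],b).round(1),o["wrist_force"].round(1),o["eef_pos"])
E
python3 b.py
```

```text
[ 0.5585 -0.1096] 46.41558837890625 0.08506382503820364 to nest eng [  0.9 103.4] tip rel blank [-0.6 -9.6] [-1.1 -1.   5.2] [ 0.55634055 -0.11894854  0.10406454]
```

The blank follows the fingertip. Sliding on.

{"op": "play_rows", "data": {"xyz": [[0, -2, 0.2], [0.1, -8, 0.3], [0.3, -17, 0.3], [0.5, -27, 0.3], [0.8, -37, 0.3], [1.0, -47, 0.3], [1.2, -57, 0.3], [1.4, -66, 0.3], [1.5, -73, 0.3], [1.5, -75, 0.3]], "rot": [[0, 0, 0], [0, 0, 0], [0, 0, 0], [0, 0, 0], [0, 0, 0], [0, 0, 0], [0, 0, 0], [0, 0, 0], [0, 0, 0], [0, 0, 0]], "grip": [0, 0, 0, 0, 0, 0, 0, 0, 0, 0]}}

```text
time_s: 7.8
eef_pos: [0.5702, -0.0449, 0.104]
eef_rot: [0.001, 0.997, -0.081, 0.001]
wrist_force: [0.3, -2.7, 6.3]
opening: 0.003
grasp_force: 3.4
```

```bash
python3 b.py; python3 - <<'E'
from h import *
c=vision.camera("side");save("c2",cv2.resize(c["color"][130:280,240:420],None,fx=4,fy=4,interpolation=cv2.INTER_CUBIC))
E
```

```text
[ 0.5721 -0.0351] 46.15618133544922 0.08476102394031859 to nest eng [-0.5 27.7] tip rel blank [-0.3 -9.8] [ 0.1 -0.5  5.8] [ 0.57024348 -0.0447669   0.10405639]
```

View pics/c2.png

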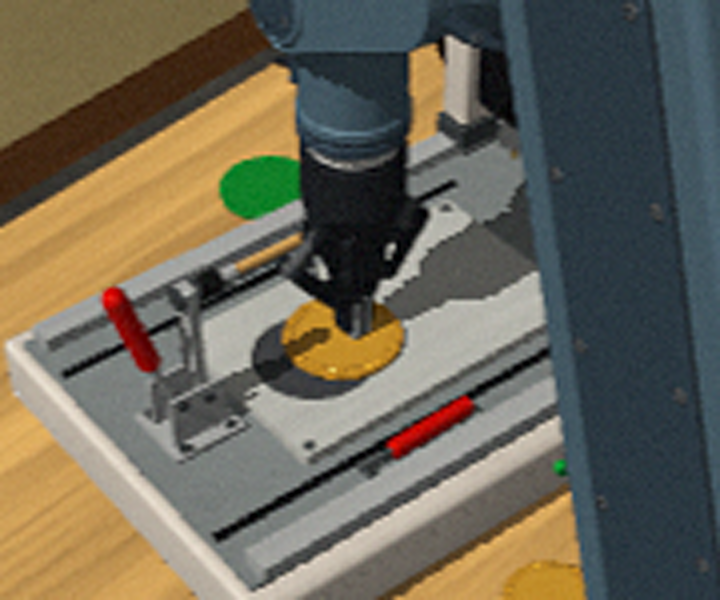

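The blank at (345,340) covers most of the dark nest, with a crescent still visible on its lower-left side. Continuing slowly.

{"op": "play_rows", "data": {"xyz": [[0, -1, 0], [0, -3, 0], [0, -5, 0], [0, -7, 0], [0, -9, 0], [0, -11, 0], [0, -13, 0], [0, -15, 0], [0, -16, 0], [0, -16, 0]], "rot": [[0, 0, 0], [0, 0, 0], [0, 0, 0], [0, 0, 0], [0, 0, 0], [0, 0, 0], [0, 0, 0], [0, 0, 0], [0, 0, 0], [0, 0, 0]], "grip": [0, 0, 0, 0, 0, 0, 0, 0, 0, 0]}}

```text
time_s: 9.15
eef_pos: [0.5727, -0.0293, 0.104]
eef_rot: [0.0, 0.997, -0.081, 0.001]
wrist_force: [-0.6, -0.9, 6.8]
opening: -0.0
grasp_force: 3.1
```

```bash
python3 b.py
```

```text
[ 0.574  -0.0192] 47.22240447998047 0.08415788463862378 to nest eng [ 0.2 11.7] tip rel blank [  0.4 -10.2] [-0.1 -1.   6.9] [ 0.57274768 -0.02934631  0.10399597]
```

{"op": "play_rows", "data": {"xyz": [[0, -1, 0], [0, -2, 0], [0, -3, 0], [0, -4, 0], [0, -5, 0], [0, -6, 0], [0, -7, 0], [0, -8, 0], [0, -9, 0], [0, -9, 0]], "rot": [[0, 0, 0], [0, 0, 0], [0, 0, 0], [0, 0, 0], [0, 0, 0], [0, 0, 0], [0, 0, 0], [0, 0, 0], [0, 0, 0], [0, 0, 0]], "grip": [0, 0, 0, 0, 0, 0, 0, 0, 0, 0]}}

```text
time_s: 10.45
eef_pos: [0.5731, -0.0198, 0.1029]
eef_rot: [-0.0, 0.997, -0.081, -0.0]
wrist_force: [1.0, 0.1, 3.3]
opening: -0.001
grasp_force: 1.7
```

```bash
python3 b.py
```

```text
[ 0.5732 -0.009 ] 46.64535903930664 0.0827717240968644 to nest eng [2.6 1.8] tip rel blank [  1.6 -10.6] [1.6 0.6 4. ] [ 0.57307623 -0.0197676   0.10286139]
```

The fingertip dropped 1.1 mm, so the blank is tipping in. Continuing gently with a little more pressure.

{"op": "play_rows", "data": {"xyz": [[0, 0, 0.3], [0, 0, 0.7], [0.2, -0.4, 1.0], [0.5, -0.8, 1.0], [0.8, -1.2, 1.0], [1.1, -1.6, 1.0], [1.4, -2, 1.0], [1.7, -2.4, 1.0], [2, -2.8, 1.0], [2, -2.8, 1.0]], "rot": [[0, 0, 0], [0, 0, 0], [0, 0, 0], [0, 0, 0], [0, 0, 0], [0, 0, 0], [0, 0, 0], [0, 0, 0], [0, 0, 0], [0, 0, 0]], "grip": [0, 0, 0, 0, 0, 0, 0, 0, 0, 0]}}

```text
time_s: 11.75
eef_pos: [0.5755, -0.0175, 0.102]
eef_rot: [-0.0, 0.997, -0.081, -0.0]
wrist_force: [-0.4, 0.2, -0.3]
opening: 0.001
grasp_force: 0.0
```

```bash
python3 b.py
```

```text
[ 0.5723 -0.0083] 46.17115020751953 0.08187786519676166 to nest eng [3.6 1.2] tip rel blank [ 4.6 -8.5] [-0.   0.5 -0.1] [ 0.57551482 -0.01749829  0.10198704]
```

The fingertip lost contact and the disc face is about 82 mm up, so the blank should be home. Lifting off to verify.

{"op": "play_rows", "data": {"xyz": [[0, 0, -3], [0, 0, -12], [0, 0, -35], [0, 0, -70], [0, 0, -105], [0, 0, -135], [0, 0, -155], [0, 0, -165], [0, 0, -168], [0, 0, -168]], "rot": [[0, 0, 0], [0, 0, 0], [0, 0, 0], [0, 0, 0], [0, 0, 0], [0, 0, 0], [0, 0, 0], [0, 0, 0], [0, 0, 0], [0, 0, 0]], "grip": [0, 0, 0, 0, 0, 0, 0, 0, 0, 0]}}

```text
time_s: 13.05
eef_pos: [0.5752, -0.0174, 0.2694]
eef_rot: [-0.0, 0.997, -0.081, -0.001]
wrist_force: [-0.7, 0.3, -0.3]
opening: -0.001
grasp_force: 0.0
```

```bash
cat > p.py <<'E'
from h import *
b,r,z,c=blank();P=pts(c)
m=np.linalg.norm(P[...,:2]-b,axis=-1)<.036;Q=P[m];Q=Q[abs(Q[:,2]-.082)<.006]
x=np.linalg.lstsq(np.c_[Q[:,:2]-b,np.ones(len(Q))],Q[:,2],rcond=None)[0]
pl=(np.linalg.norm(P[...,:2]-b,axis=-1)>.052)&(abs((P[...,:2]-o0)@ex)<.07)&(((P[...,:2]-o0)@ey)>-.13)&(((P[...,:2]-o0)@ey)<.1)
p=P[pl];p=p[abs(p[:,2]-.08)<.006]
y=np.linalg.lstsq(np.c_[p[:,:2]-b,np.ones(len(p))],p[:,2],rcond=None)[0]
print("blank",b.round(4),r,"plane",x.round(4),"plate",y.round(4),"eng",eng(b,o0).round(1))
E
python3 p.py; python3 - <<'E'
from h import *
for n in("side","top"):
    c=vision.camera(n);h=cv2.cvtColor(c["color"],cv2.COLOR_RGB2HSV).astype(int);H,S,V=h[...,0],h[...,1],h[...,2]
    P=pts(c);m=((H<6)|(H>174))&(S>150)&(V>60)&(P[...,2]>.1)&(P[...,2]<.25)&(P[...,0]>.5)&(abs(P[...,1]-.1)<.1)
    Q=P[m];e=np.c_[(Q[:,:2]-o0)@ex,(Q[:,:2]-o0)@ey,Q[:,2]]*1000
    cam=c["extrinsics"][:3,3]
    for z in range(140,230,15):
        k=e[abs(e[:,2]-z)<7.5]
        if len(k):print(n,z,len(k),k.mean(0).round(1),k.min(0).round(1),k.max(0).round(1))
    print("cam eng",eng(cam,o0))
    if n=="side": save("c3",cv2.resize(c["color"][130:280,240:420],None,fx=4,fy=4,interpolation=cv2.INTER_CUBIC))
print(readout.get_obs()["eef_pos"],eng(readout.get_obs()["eef_pos"],o0))
E
```

```text
blank [ 0.5728 -0.0086] 46.52579879760742 plane [ 0.0017 -0.0016  0.0819] plate [-0.0016 -0.0005  0.0798] eng [-3.2 54.1]
side 140 1 [  4.3 196.6 147. ] [  4.3 196.6 147. ] [  4.3 196.6 147. ]
side 155 20 [ -0.  193.8 155.7] [ -4.  185.1 147.8] [  7.9 200.  161.9]
side 170 19 [ -1.  196.9 170.2] [ -5.  189.5 163.6] [  3.6 205.3 177.3]
side 185 23 [-2.000e-01  2.019e+02  1.841e+02] [ -3.8 192.3 177.5] [  5.5 210.7 190.9]
side 200 25 [ -1. 207. 200.] [ -5.2 199.3 193.1] [  7.1 213.5 206.5]
side 215 27 [  0.6 211.9 216. ] [ -3.2 203.3 208.6] [  8.7 217.7 222.2]
cam eng [-789.74540308  637.02504186]
top 155 6 [  3.3 187.  157. ] [ -0.9 185.3 151.5] [  7.1 189.2 161.6]
top 170 13 [  5.  191.5 170.3] [ -1.7 187.8 162.6] [ 11.1 195.6 177.1]
top 185 11 [  2.9 196.2 186.4] [ -2.3 193.5 180.7] [ 11.  200.6 191.1]
top 200 13 [  3.6 200.8 200.5] [ -1.7 197.8 193.7] [ 10.6 205.1 207.4]
top 215 16 [  4.5 207.8 217. ] [ -1.4 202.4 209.8] [ 12.3 217.9 222. ]
cam eng [-214.75485828    7.22622868]
[ 0.57508795 -0.01742097  0.26893922] [ 0.4795887  45.75798715]
```

View pics/c3.png

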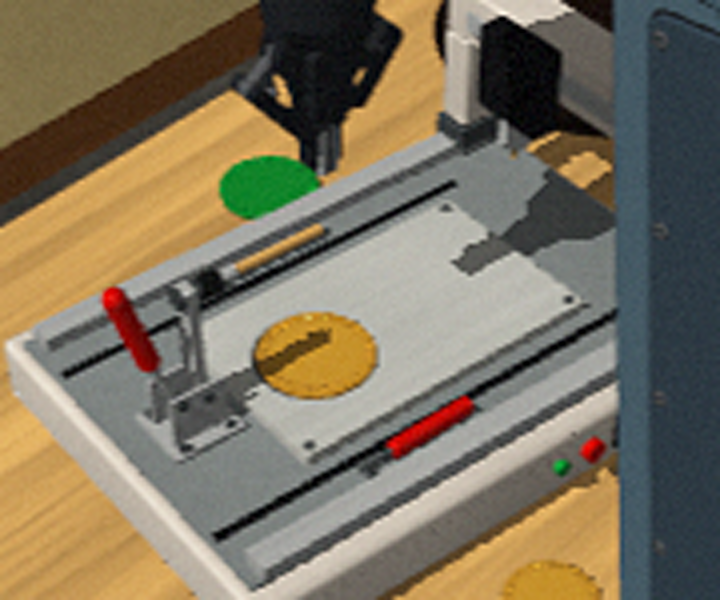

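The disc at (315,355) fills the nest. Its face is 2 mm above the plate and the tilt is under 0.004 rad. The lever is still raised at (130,330), and its pivot works out to engraver y ≈ 171. Moving to the -y side of the grip's end.

{"op": "play_rows", "data": {"xyz": [[0, -10, 0], [0, -30, 0], [0, -55, 0], [0.5, -80, 0], [0.5, -103, 5], [0.5, -120, 12], [0.5, -128, 22], [0.5, -130, 32], [0.5, -130, 39], [0.5, -130, 40]], "rot": [[0, 0, 0], [0, 0, 0], [0, 0, 0], [0, 0, 0], [0, 0, 0], [0, 0, 0], [0, 0, 0], [0, 0, 0], [0, 0, 0], [0, 0, 0]], "grip": [0, 0, 0, 0, 0, 0, 0, 0, 0, 0]}}

```text
time_s: 14.45
eef_pos: [0.5966, 0.1101, 0.2291]
eef_rot: [0.0, 0.997, -0.081, -0.001]
wrist_force: [-0.1, 0.5, 0.4]
opening: -0.001
grasp_force: 0.0
```

```bash
python3 - <<'E'
from h import *
o=readout.get_obs();print(o["eef_pos"],eng(o["eef_pos"],o0),o["wrist_force"])
c=vision.camera("side");save("c4",cv2.resize(c["color"][110:260,230:380],None,fx=4,fy=4,interpolation=cv2.INTER_CUBIC))
E
```

```text
[0.5966422  0.11005429 0.22910235] [  1.15002889 175.04092583] [-0.11325779  0.49922085  0.35334061]
```

View pics/c4.png

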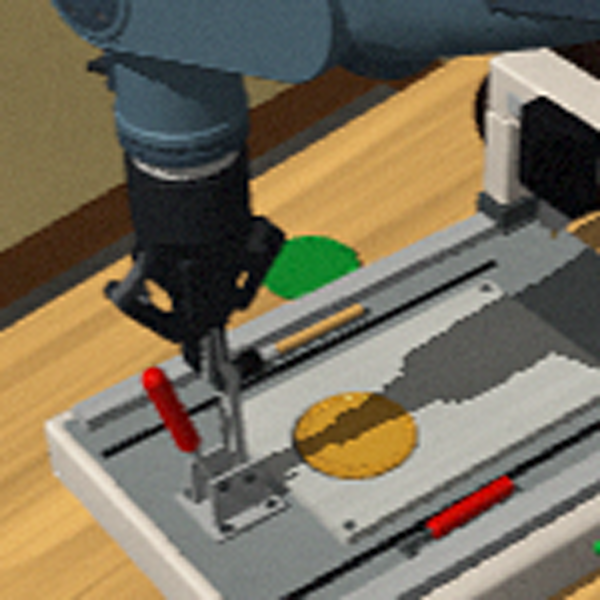

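The fingertips at (212,370) sit between the lever and the raised clamp arm, clear of both. Starting the arc.

{"op": "play_rows", "data": {"xyz": [[0, -4, 0], [0, -9, 0], [0, -13, 0], [0, -18, 1.6], [0, -23, 3.5], [0, -28.6, 5.8], [0, -34, 8.7], [0, -39, 11.7], [0, -44, 15], [0, -44, 15]], "rot": [[0, 0, 0], [0, 0, 0], [0, 0, 0], [0, 0, 0], [0, 0, 0], [0, 0, 0], [0, 0, 0], [0, 0, 0], [0, 0, 0], [0, 0, 0]], "grip": [0, 0, 0, 0, 0, 0, 0, 0, 0, 0]}}

```text
time_s: 15.75
eef_pos: [0.6038, 0.1546, 0.2143]
eef_rot: [-0.0, 0.997, -0.081, -0.001]
wrist_force: [-0.2, -0.2, -0.0]
opening: 0.005
grasp_force: 0.0
```

```bash
cat > l.py <<'E'
from h import *
import sys
o=readout.get_obs();print(eng(o["eef_pos"],o0).round(1),o["eef_pos"][2].round(4),o["wrist_force"].round(1))
c=vision.camera("side")
h=cv2.cvtColor(c["color"],cv2.COLOR_RGB2HSV).astype(int);H,S,V=h[...,0],h[...,1],h[...,2]
P=pts(c);m=((H<6)|(H>174))&(S>150)&(V>60)&(P[...,2]>.095)&(P[...,2]<.25)&(P[...,0]>.5)&(abs(P[...,1]-.15)<.13)
Q=P[m];e=np.c_[(Q[:,:2]-o0)@ey,Q[:,2]]*1000
print(len(e),"mean lever angle",np.rad2deg(np.arctan2(e[:,1].mean()-110,e[:,0].mean()-171)).round(1),"y",np.percentile(e[:,0],[2,98]).round(),"z",np.percentile(e[:,1],[2,98]).round(),"slope",np.rad2deg(np.arctan(cv2.fitLine(e.astype(np.float32),2,0,.01,.01).ravel()[1]/cv2.fitLine(e.astype(np.float32),2,0,.01,.01).ravel()[0])))
if len(sys.argv)>1: save(sys.argv[1],cv2.resize(c["color"][110:260,220:370],None,fx=4,fy=4,interpolation=cv2.INTER_CUBIC))
E
python3 l.py
```

```text
[  1.  220.1] 0.2143 [-0.2 -0.2 -0. ]
125 mean lever angle 52.4 y [201. 248.] z [147. 210.] slope 55.07396
```

The lever is following and now stands at about 52°. Continuing.

{"op": "play_rows", "data": {"xyz": [[0, -4, 3.5], [0, -8, 7], [0, -13, 12], [0, -17, 16.5], [0, -21, 21], [0, -25, 26], [0, -28, 31], [0, -31, 36], [0, -34, 41.5], [0, -34, 41.5]], "rot": [[0, 0, 0], [0, 0, 0], [0, 0, 0], [0, 0, 0], [0, 0, 0], [0, 0, 0], [0, 0, 0], [0, 0, 0], [0, 0, 0], [0, 0, 0]], "grip": [0, 0, 0, 0, 0, 0, 0, 0, 0, 0]}}

```text
time_s: 17.05
eef_pos: [0.6091, 0.1878, 0.1726]
eef_rot: [0.0, 0.997, -0.081, -0.001]
wrist_force: [0.2, 0.6, 0.2]
opening: -0.001
grasp_force: 0.0
```

```bash
python3 l.py c5
```

```text
[  0.9 253.8] 0.1726 [0.2 0.6 0.2]
127 mean lever angle 22.7 y [213. 286.] z [126. 159.] slope 21.874329
```

View pics/c5.png

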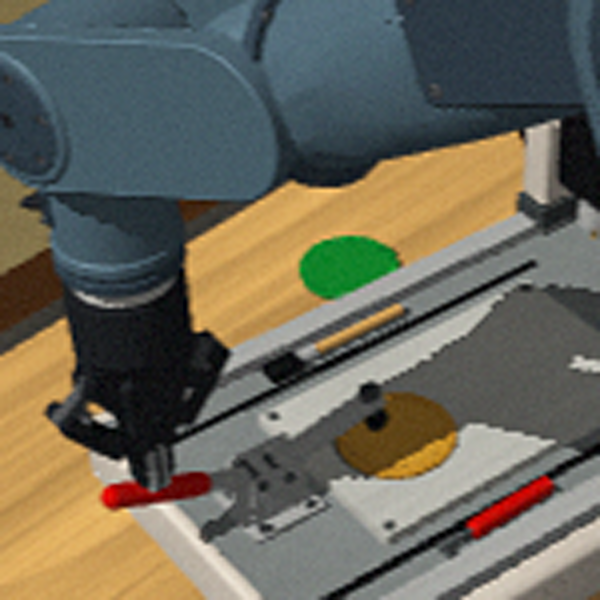

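The arm and foot are swinging over the blank at (378,415), with the fingers pressing the grip at (155,480). Slowing down for the end.

{"op": "play_rows", "data": {"xyz": [[0, -1, 2.5], [0, -2, 5], [0, -3, 8], [0, -4, 11], [0, -5, 14], [0, -6, 17], [0, -7, 20], [0, -7, 22], [0, -8, 24], [0, -8, 24]], "rot": [[0, 0, 0], [0, 0, 0], [0, 0, 0], [0, 0, 0], [0, 0, 0], [0, 0, 0], [0, 0, 0], [0, 0, 0], [0, 0, 0], [0, 0, 0]], "grip": [0, 0, 0, 0, 0, 0, 0, 0, 0, 0]}}

```text
time_s: 18.35
eef_pos: [0.6108, 0.1955, 0.1492]
eef_rot: [0.0, 0.997, -0.081, -0.0]
wrist_force: [0.9, 0.3, -0.3]
opening: -0.001
grasp_force: 0.2
```

```bash
python3 l.py
```

```text
[  1.3 261.6] 0.1492 [ 0.9  0.3 -0.3]
119 mean lever angle 10.2 y [215. 292.] z [117. 136.] slope 8.228502
```

{"op": "play_rows", "data": {"xyz": [[0, 0, 1.2], [0, 0, 2.4], [0, 0, 3.6], [0, 0, 4.8], [0, 0, 6], [0, 0, 7.2], [0, 0, 8.4], [0, 0, 9.6], [0, 0, 10.5], [0, 0, 10.5]], "rot": [[0, 0, 0], [0, 0, 0], [0, 0, 0], [0, 0, 0], [0, 0, 0], [0, 0, 0], [0, 0, 0], [0, 0, 0], [0, 0, 0], [0, 0, 0]], "grip": [0, 0, 0, 0, 0, 0, 0, 0, 0, 0]}}

```text
time_s: 19.65
eef_pos: [0.6108, 0.1955, 0.1388]
eef_rot: [0.0, 0.997, -0.081, -0.0]
wrist_force: [0.0, 0.0, 1.6]
opening: -0.0
grasp_force: 0.1
```

```bash
python3 l.py
```

```text
[  1.3 261.6] 0.1388 [0.  0.  1.6]
121 mean lever angle 4.3 y [216. 293.] z [109. 127.] slope 1.4552855
```

{"op": "play_rows", "data": {"xyz": [[0, 0, 0.7], [0, 0, 1.4], [0, 0, 2.1], [0, 0, 2.8], [0, 0, 3.5], [0, 0, 4.2], [0, 0, 4.8], [0, 0, 5.4], [0, 0, 6], [0, 0, 6]], "rot": [[0, 0, 0], [0, 0, 0], [0, 0, 0], [0, 0, 0], [0, 0, 0], [0, 0, 0], [0, 0, 0], [0, 0, 0], [0, 0, 0], [0, 0, 0]], "grip": [0, 0, 0, 0, 0, 0, 0, 0, 0, 0]}}

```text
time_s: 20.95
eef_pos: [0.6112, 0.1956, 0.1366]
eef_rot: [0.0, 0.997, -0.081, 0.001]
wrist_force: [-10.1, -2.7, 21.1]
opening: -0.003
grasp_force: 10.8
```

```bash
python3 l.py
```

```text
[  1.7 261.9] 0.1366 [-10.1  -2.7  21.1]
119 mean lever angle 3.5 y [215. 294.] z [108. 124.] slope 0.0766243
```

Force rose to 21 N with the lever level, so it's against its stop. Lifting off.

{"op": "play_rows", "data": {"xyz": [[0, 0, -2], [0, 0, -5], [0, 0, -10], [0, 0, -25], [0, 0, -45], [0, 0, -70], [0, 0, -95], [0, 0, -110], [0, 0, -120], [0, 0, -120]], "rot": [[0, 0, 0], [0, 0, 0], [0, 0, 0], [0, 0, 0], [0, 0, 0], [0, 0, 0], [0, 0, 0], [0, 0, 0], [0, 0, 0], [0, 0, 0]], "grip": [0, 0, 0, 0, 0, 0, 0, 0, 0, 0]}}

```text
time_s: 22.25
eef_pos: [0.6111, 0.1956, 0.2537]
eef_rot: [-0.0, 0.997, -0.081, 0.001]
wrist_force: [0.1, -0.7, 0.4]
opening: -0.005
grasp_force: 0.0
```

```bash
python3 l.py c6; python3 p.py
```

```text
[  1.6 261.8] 0.2537 [ 0.1 -0.7  0.4]
159 mean lever angle 3.5 y [217. 294.] z [109. 120.] slope 0.36736068
blank [ 0.5728 -0.0086] 46.52579879760742 plane [-0.0011  0.0003  0.0822] plate [-0.0006 -0.0016  0.0798] eng [-3.2 54.1]
```

View pics/c6.png

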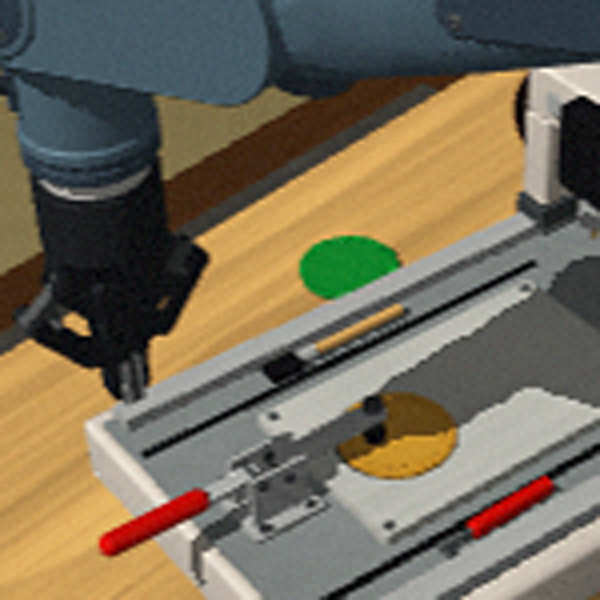

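The lever is level at (155,520), the foot sits on the blank at (375,432), the blank is still flat and nested, and the robot is clear of everything.

```bash
python3 -c "
from bench import ctrl
print(ctrl.hand_in())"
```

```text
the job is handed in; nothing more can be done
None
```

The job is handed in (no verdict came back): the blank lies flat in its nest, face about 2 mm above the plate; the lever is down against its stop with the foot on the blank; and the arm is clear, though I could not measure the foot's force directly.

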